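# Refill the spice carousel and hold the new jar at the front

## Task

Put the spice jar with the yellow dot on its lid upright into the empty pocket of the spice carousel. Then take the wooden grip on top of the carousel and turn it until that jar stands at the front, in line with the white arrow on the foot, and finish still holding the grip, so that the carousel keeps still while I write the date on the dot. Keep the other jars upright in their pockets and leave the things standing around where they are.

Things in the scene. Friction and masses are not known exactly. Their poses are not given: they have to be found in the camera images.
- dotted_jar: the jar to put away: spice jar with a green label and a black lid, a round yellow dot on the top of the lid; a cylinder 41 mm in diameter, 105 mm tall (lid: the top 21 mm). Origin at the centre of its underside, z up. About 0.11 kg. It starts standing on the worktop to the right of the carousel.
- foot: fixed black foot of the carousel, 170 mm in diameter, 10 mm high, with a 36 mm wide tongue that ends 124 mm from the centre and carries a white arrow head. Origin at its centre on the worktop, on the carousel's axis; its -x axis points along the tongue: this is the front. Wall cabinets hang over the worktop beyond about x = 0.6 m, from 0.51 m up: keep the hand low there.
- front (a point): point 70 mm from the carousel's axis in the direction of the arrow, 24 mm above the worktop: where the centre of the dotted jar's pocket must be at the end
- carousel: round wooden tray, 204 mm across, turning both ways without stops on the foot; friction about 0.05 N m, stays where left. Origin on the axis under the tray, 12 mm above the worktop; z up; tray floor 12 mm above the origin. Four pockets 90 degrees apart, centres 70 mm from the axis, the empty one towards -x of this frame.
- pocket (a point): centre of the floor of the empty pocket, 24 mm above the worktop; turns with the tray. Each pocket is a dark steel collar 18 mm high, 47 mm in inner diameter, widening to 54 mm at the mouth.
- grip: dark wooden grip bar on the central post of the carousel, fixed to the tray and turning with it: 64 mm long (its x axis), 14 mm thick (its y axis), 24 mm high; origin at its centre, 129 mm above the worktop (bar from 117 to 141 mm). Its x axis is that of the carousel turned by +45 degrees about z, so the bar points between the pockets. The jars in their pockets reach up to 129 mm.
- jar_a: spice jar with a blue label and a dark reddish-brown lid, 41 mm in diameter, 105 mm tall, standing in a pocket; origin at the centre of its underside
- jar_b: spice jar with a blue label and a dark reddish-brown lid, 41 mm in diameter, 105 mm tall, standing in a pocket; origin at the centre of its underside
- jar_c: spice jar with a green label and a plain black lid without a dot, 41 mm in diameter, 105 mm tall, standing in a pocket; origin at the centre of its underside
- mug: white mug, 83x115x86 mm, a bystander behind on the right; origin at the centre of its underside
- honey: honey jar with a grey lid, 66x72x102 mm, a bystander behind; origin at the centre of its underside
- tin: small food tin, 76 mm in diameter, 58 mm tall, a bystander on the left; origin at the centre of its underside
Things that resemble listed ones, but are neither listed nor needed, are in the scene too. What is shaped like the dotted_jar but pink, purple or red is not meant.

How it is judged:
By the outcome, as a careful person would: the job done as asked, in the order asked, and still so for the second after the job is handed in, while the arm keeps its last pose, push and grip.
It also fails if it takes over 64 s, if anything falls off the work surface, if the arm or the gripper's body presses on something with over 40 N, if the wrist force passes 120 N, or if a joint passes its speed limit or range.

## Robot

A 7-joint arm with a two-finger parallel gripper is mounted at the origin on a cart in front of the work surface, level with it; the furniture and walls round the work are solid. World frame = base frame: x ahead of the robot, y to its left, z up, the work surface at z = 0. Lengths are in m, angles in rad, forces in N, time in s.
With the tool pointing down it reaches from about 0.425 to 0.925 m from the base axis. Payload 6.8 kg.
Tool frame: the origin (TCP) lies at the very end of the fingers, on their centre line; the grasp point (between the pads) lies 19 mm behind it (r.grip_depth is the distance from the TCP to the grasp point, in m); z points along the fingers, y is the line along which they close (so a half turn about z gives the same grasp; the last joint's range is limited). The gripper opens to 88 mm and grips with 3 to 60 N. Pads are 20 mm wide; open, the fingers measure 115 mm over their backs; the gripper's body (75 mm by 178 mm) begins 61 mm behind the grasp point.
Start: joints at [1.003, 0.477, 0.022, 1.555, -0.011, 1.109, -0.083], TCP at [0.3, -0.605, 0.223] pointing down, gripper open.
Joint ranges: [-2.96, 2.96], [-0.34, 2.1], [-1.41, 1.46], [0.24, 2.44], [-1.37, 4.51], [0.17, 1.92], [-2.96, 2.96]. Speed limits (rad/s): [2.39, 2.39, 3.14, 3.14, 3.14, 3.14, 3.14].

## Interface

Orientations are given as a unit quaternion [w, x, y, z].
In Python, from station import r, vision gives the robot as it stands.
- The arm moves only by the tool servo_tool, never from a script. Its argument "motion" is a list of rows, each an object of numbers: "wx", "wy", "wz": the turn, a rotation vector about the tool's x, y, z in degrees; "tx", "ty", "tz": the shift along the tool's x, y, z in units of 30 mm (1.0 is 30 mm); "claw": the finger opening in mm, from 0 to 87.8. In form: [{"wx": .., "wy": .., "wz": .., "tx": .., "ty": .., "tz": .., "claw": ..}, ...]. A call has 1 to 20 rows; each row shifts and turns the commanded pose from where the row before left it, along the tool's axes as they then stand; what a row does not reach is not made up. A row lasts 1/10 s, in which the tool goes at most 50 mm and 8.59 degrees, less where a joint would pass 70% of its speed; a pose out of reach is approached as far as the arm can. A call is refused whole if a number of a shift passes 1 or a number of a turn 8.59, either way. A call with a gripper value outside its range is refused whole. The fingers move at their own pace and stop on an object; "newtons" is the grip in N (left out, the last holds). Time passes only in rows, so rows that do not move let the fingers close. It gives the time, the measured TCP pose, the force, the opening and the grip force at its end, in the units of the state.
- r.read_state(): the state, without advancing time (a new reading comes with each control period).
- vision.snapshot(name): name is "scene" or "top" or "wrist"; returns the picture (400x640x3 uint8, red, green, blue); there is no depth.
- vision.camera_params(name): a dict with "fx", "fy", "cx", "cy" (pixels), "xyz" and "attitude" of the camera in the world; the wrist camera has in their place "mount" (4x4, takes a point from camera to tool coordinates, whose origin is the TCP and whose axes are the flange's). Camera axes: x right, y up, looking along -z (the intrinsics and any distortion apply to the point x, -y, -z); pixel columns grow to the right and rows downward; lengths in m; the calibration is good to about 2 mm. A picture is of the moment at which its call begins: read the wrist's pose just before it. camera_params takes no time and is no camera call.
- r.job_done(): hands the job in; it is judged then, once.
The state is a dict: "time_s": time; "joints": joint angles; "dq": joint speeds; "tau": joint torques, N m; "tool_pos": TCP position; "orientation": TCP orientation; "contact_force": force on the tool from outside, world axes, zero at the start; "torque": the same for the moment, N m; "width": finger opening in m; "grip_force": force on a finger pad.
Only numpy, scipy, OpenCV 4.12 (cv2) and the standard library are available. Lean on these libraries where they do the work, as an engineer would, in place of code of your own. Each camera call takes 0.05 s, during which the arm holds its last target. There are 200 camera calls.

## Working session

There is one attempt and no reset: what is moved stays moved. The work goes in short steps, Python scripts to look and compute and a tool call to move; the robot and the scene stay as the last step left them, time stands still between calls to the robot, and variables do not carry over. Pictures are saved under pics/ and viewed, at most 10 in all, crops included, and the job is handed in when it is done.

Besides the shell and the picture viewer there is one more tool, called after "Emit:" as name(argument=value, ...), one argument or row to a line, values as JSON. servo_tool: Moves the arm, as the interface text tells. Its arguments: {"type":"object","properties":{"motion":{"type":"array"},"newtons":{"type":"number"}},"required":["motion"]}

```bash
mkdir -p pics; ls
python3 - <<'E'
from station import r, vision
import cv2
for n in ("scene","top"):
    im=vision.snapshot(n); cv2.imwrite(f"pics/{n}0.png",im[...,::-1]); print(n,vision.camera_params(n))
print(vision.camera_params("wrist")); print(r.read_state(), r.grip_depth)
E
```

```text
pics
scene {'fx': 364.96125198968963, 'fy': 364.96125198968963, 'cx': 319.30845546879186, 'cy': 199.35511730690024, 'xyz': array([-0.01729815,  0.50923878,  0.76260281]), 'attitude': array([-0.3516049 , -0.16638854,  0.3831731 ,  0.83777516])}
top {'fx': 481.26194916108784, 'fy': 481.26194916108784, 'cx': 315.0272873923029, 'cy': 206.225498124932, 'xyz': array([-0.19177407,  0.21180794,  1.43056038]), 'attitude': array([-0.57175691, -0.15382504,  0.21097813,  0.77776611])}
{'fx': 329.38998205682094, 'fy': 329.38998205682094, 'cx': 321.09967336863104, 'cy': 196.80574382728634, 'mount': array([[-5.48881475e-04,  9.64920922e-01,  2.62540117e-01,
         7.16387890e-02],
       [ 9.99999609e-01,  3.47631810e-04,  8.12995957e-04,
        -1.08524074e-03],
       [ 6.93209512e-04,  2.62540460e-01, -9.64920736e-01,
        -1.62246940e-01],
       [ 0.00000000e+00,  0.00000000e+00,  0.00000000e+00,
         1.00000000e+00]])}
{'time_s': 0.1, 'joints': array([ 1.00290086,  0.47772634,  0.02235247,  1.5563332 , -0.01146468,
        1.10930583, -0.08310169]), 'dq': array([ 1.17497976e-03, -3.04708670e-03,  2.81106461e-04, -3.51305508e-03,
       -8.91105944e-04,  3.22832280e-04, -3.05107478e-05]), 'tau': array([ 5.23252704e-03, -5.84084952e+01,  1.54026423e+00, -2.73311931e+01,
       -5.42019785e-02,  1.31687697e-02,  4.38283735e-05]), 'tool_pos': array([ 0.29927626, -0.60442508,  0.22178137]), 'orientation': array([-7.79265257e-04,  9.73686462e-01,  2.27890317e-01, -2.62312904e-04]), 'contact_force': array([ 0.13170303, -0.60050263, -0.06773068]), 'torque': array([-0.03730428, -0.01400302,  0.02424539]), 'grip_force': 0.0, 'width': 0.08772601064522624} 0.0187
```

View pics/top0.png

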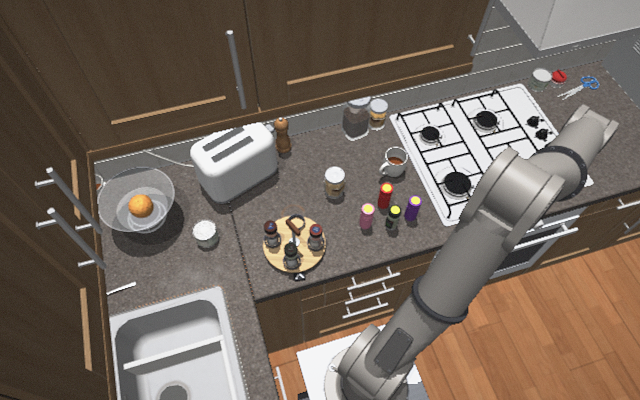

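View pics/scene0.png

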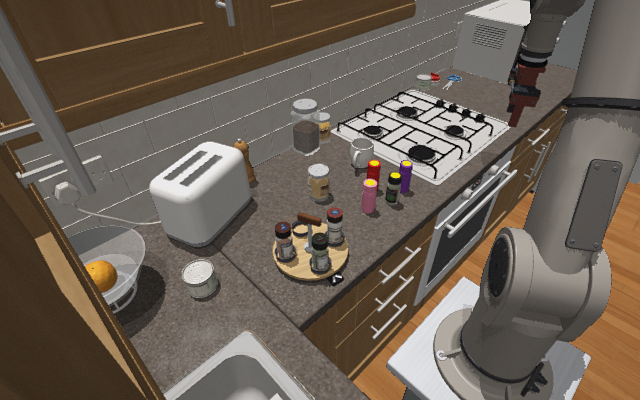

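```bash
cat > h.py <<'E'
import numpy as np, cv2
from station import r, vision
from scipy.spatial.transform import Rotation as R
def cam(n, st=None):
    p=vision.camera_params(n)
    if n=="wrist":
        st=st or r.read_state(); T=np.eye(4); q=st["orientation"]
        T[:3,:3]=R.from_quat(np.roll(q,-1)).as_matrix(); T[:3,3]=st["tool_pos"]; T=T@p["mount"]
        return p,T[:3,:3],T[:3,3]
    return p,R.from_quat(np.roll(p["attitude"],-1)).as_matrix(),p["xyz"]
def ray(c,u,v):
    p,A,o=c; d=A@np.array([(u-p["cx"])/p["fx"],-(v-p["cy"])/p["fy"],-1]); return o,d
def onz(c,u,v,z):
    o,d=ray(c,u,v); return o+d*(z-o[2])/d[2]
def proj(c,X):
    p,A,o=c; q=A.T@(np.array(X)-o); return np.array([p["cx"]-p["fx"]*q[0]/q[2], p["cy"]+p["fy"]*q[1]/q[2]])
E
python3 - <<'E'
import cv2
from h import *
t=cv2.imread("pics/top0.png")[170:290,240:440]; s=cv2.imread("pics/scene0.png")[150:300,240:440]
cv2.imwrite("pics/crop1.png",np.vstack([cv2.resize(t,None,fx=3,fy=3,interpolation=cv2.INTER_CUBIC)[:,:],cv2.resize(s,None,fx=3,fy=3,interpolation=cv2.INTER_CUBIC)])[:] [:360])
cv2.imwrite("pics/crop2.png",cv2.resize(s,None,fx=4,fy=4,interpolation=cv2.INTER_CUBIC))
c=cam("top")
print("jar",onz(c,395,211,.105),onz(c,367,208,.105),onz(c,386,188,.105),onz(c,415,201,.105)); print("tip",onz(c,299,276,.01)); print("tray",onz(c,294,243,.024))
c=cam("scene"); print("jar",onz(c,395,176,.105)); print("tray",onz(c,311,252,.024))
E
```

```text
jar [ 0.45349837 -0.25884766  0.105     ] [ 0.49026603 -0.17789641  0.105     ] [ 0.54252242 -0.26353371  0.105     ] [ 0.46872071 -0.33418344  0.105     ]
tip [0.37073891 0.08561752 0.01      ]
tray [0.47949349 0.07004363 0.024     ]
jar [ 0.45401939 -0.25573659  0.105     ]
tray [0.46605897 0.07936467 0.024     ]
```

View pics/crop1.png

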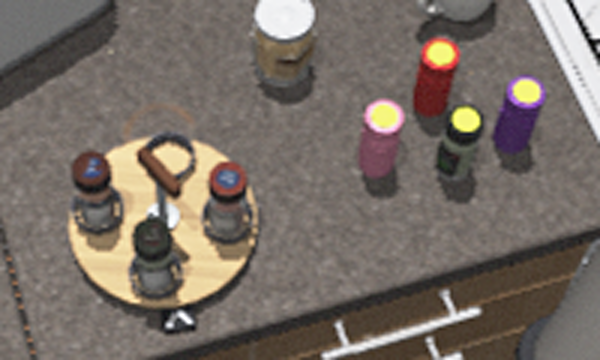

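View pics/crop2.png

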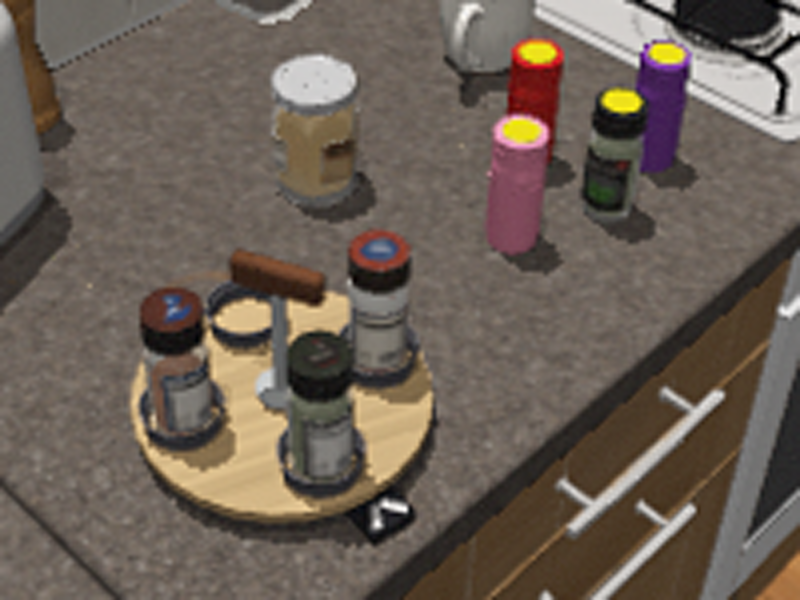

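The top view shows the dotted jar's lid at about (395,211), with the pink, red and purple decoys round it. The empty collar is at about (297,222), on the far side of the carousel, and the arrow is at about (299,276). I'm moving the wrist camera over the scene to measure more precisely.

Emit:
servo_tool(
  motion=[
    {"tx": 0.62,"ty": -0.65,"tz": -0.18},
    {"tx": 0.62,"ty": -0.65,"tz": -0.18},
    {"tx": 0.62,"ty": -0.65,"tz": -0.18},
    {"tx": 0.62,"ty": -0.65,"tz": -0.18},
    {"tx": 0.62,"ty": -0.65,"tz": -0.18},
    {"tx": 0.62,"ty": -0.65,"tz": -0.18},
    {"tx": 0.62,"ty": -0.65,"tz": -0.18},
    {"tx": 0.62,"ty": -0.65,"tz": -0.18},
    {"tx": 0.62,"ty": -0.65,"tz": -0.18},
    {"tx": 0.62,"ty": -0.65,"tz": -0.18},
    {"tx": 0.62,"ty": -0.65,"tz": -0.18},
    {"tx": 0.62,"ty": -0.65,"tz": -0.18},
    {"tx": 0.62,"ty": -0.65,"tz": -0.18},
    {"tx": 0.62,"ty": -0.65,"tz": -0.18},
    {"tx": 0.62,"ty": -0.65,"tz": -0.18},
    {"tx": 0.62,"ty": -0.65,"tz": -0.18},
    {"tx": 0.62,"ty": -0.65,"tz": -0.18},
    {"tx": 0.62,"ty": -0.65,"tz": -0.18},
    {"tx": 0.62,"ty": -0.65,"tz": -0.18},
    {"tx": 0.62,"ty": -0.65,"tz": -0.18},
  ],
)

```text
schema error: expected keys wx, wy, wz, tx, ty, tz, claw
```

Emit:
servo_tool(
  motion=[
    {"tx": 0},
    {"tx": 0},
    {"tx": 0},
  ],
)

```text
schema error: expected keys wx, wy, wz, tx, ty, tz, claw
```

Run:
```python
from h import *
s=r.read_state(); im=vision.snapshot("wrist")[...,::-1]; cv2.imwrite("pics/w1.png",im)
print(s["tool_pos"],s["orientation"],s["joints"],np.abs(s["dq"]).max())
np.save("w1.npy",np.r_[s["tool_pos"],s["orientation"]])
c=cam("wrist",s)
print(proj(c,[.454,-.257,.105]),proj(c,[.47,.075,.024]))
cv2.imwrite("pics/w1b.png",cv2.resize(im,(800,500),interpolation=cv2.INTER_CUBIC))
```

```text
[ 0.29927626 -0.60442508  0.22178137] [-7.79265257e-04  9.73686462e-01  2.27890317e-01 -2.62312904e-04] [ 1.00290086  0.47772634  0.02235247  1.5563332  -0.01146468  1.10930583
 -0.08310169] 0.0035130550797392796
[ -54.38858383 -249.31414592] [-384.7964469  -419.30618767]
```

View pics/w1b.png

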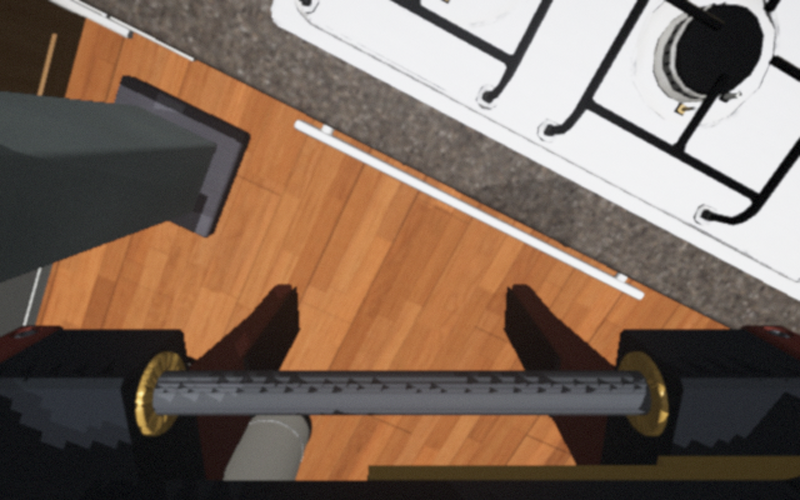

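The rows need all seven keys, so nothing moved. The wrist view shows the gripper filling the lower 40% of the image, so targets must lie on the tool's +x side. I'm turning by 63.6° while rising, then moving towards the carousel.

Emit:
servo_tool(
  motion=[
    {"wx": 0,"wy": 0,"wz": -7.95,"tx": 0,"ty": 0,"tz": -0.45,"claw": 70},
    {"wx": 0,"wy": 0,"wz": -7.95,"tx": 0,"ty": 0,"tz": -0.45,"claw": 70},
    {"wx": 0,"wy": 0,"wz": -7.95,"tx": 0,"ty": 0,"tz": -0.45,"claw": 70},
    {"wx": 0,"wy": 0,"wz": -7.95,"tx": 0,"ty": 0,"tz": -0.45,"claw": 70},
    {"wx": 0,"wy": 0,"wz": -7.95,"tx": 0,"ty": 0,"tz": -0.45,"claw": 70},
    {"wx": 0,"wy": 0,"wz": -7.95,"tx": 0,"ty": 0,"tz": -0.45,"claw": 70},
    {"wx": 0,"wy": 0,"wz": -7.95,"tx": 0,"ty": 0,"tz": -0.45,"claw": 70},
    {"wx": 0,"wy": 0,"wz": -7.95,"tx": 0,"ty": 0,"tz": -0.45,"claw": 70},
  ],
)

```text
time_s: 0.95
tool_pos: [0.2994, -0.6047, 0.3308]
orientation: [-0.0, 0.705, 0.709, 0.0]
contact_force: [0.7, -0.2, -0.4]
width: 0.0697
grip_force: 0.0
```

Emit:
servo_tool(
  motion=[
    {"wx": 0,"wy": 0,"wz": 0,"tx": 0.95,"ty": 0.3,"tz": 0,"claw": 70},
    {"wx": 0,"wy": 0,"wz": 0,"tx": 0.95,"ty": 0.3,"tz": 0,"claw": 70},
    {"wx": 0,"wy": 0,"wz": 0,"tx": 0.95,"ty": 0.3,"tz": 0,"claw": 70},
    {"wx": 0,"wy": 0,"wz": 0,"tx": 0.95,"ty": 0.3,"tz": 0,"claw": 70},
    {"wx": 0,"wy": 0,"wz": 0,"tx": 0.95,"ty": 0.3,"tz": 0,"claw": 70},
    {"wx": 0,"wy": 0,"wz": 0,"tx": 0.95,"ty": 0.3,"tz": 0,"claw": 70},
    {"wx": 0,"wy": 0,"wz": 0,"tx": 0.95,"ty": 0.3,"tz": 0,"claw": 70},
    {"wx": 0,"wy": 0,"wz": 0,"tx": 0.95,"ty": 0.3,"tz": 0,"claw": 70},
    {"wx": 0,"wy": 0,"wz": 0,"tx": 0.95,"ty": 0.3,"tz": 0,"claw": 70},
    {"wx": 0,"wy": 0,"wz": 0,"tx": 0.95,"ty": 0.3,"tz": 0,"claw": 70},
    {"wx": 0,"wy": 0,"wz": 0,"tx": 0.95,"ty": 0.3,"tz": 0,"claw": 70},
    {"wx": 0,"wy": 0,"wz": 0,"tx": 0.95,"ty": 0.3,"tz": 0,"claw": 70},
    {"wx": 0,"wy": 0,"wz": 0,"tx": 0.95,"ty": 0.3,"tz": 0,"claw": 70},
    {"wx": 0,"wy": 0,"wz": 0,"tx": 0.95,"ty": 0.3,"tz": 0,"claw": 70},
    {"wx": 0,"wy": 0,"wz": 0,"tx": 0.95,"ty": 0.3,"tz": 0,"claw": 70},
    {"wx": 0,"wy": 0,"wz": 0,"tx": 0.95,"ty": 0.3,"tz": 0,"claw": 70},
    {"wx": 0,"wy": 0,"wz": 0,"tx": 0.95,"ty": 0.3,"tz": 0,"claw": 70},
    {"wx": 0,"wy": 0,"wz": 0,"tx": 0.95,"ty": 0.3,"tz": 0,"claw": 70},
    {"wx": 0,"wy": 0,"wz": 0,"tx": 0,"ty": 0,"tz": 0,"claw": 70},
    {"wx": 0,"wy": 0,"wz": 0,"tx": 0,"ty": 0,"tz": 0,"claw": 70},
  ],
)

```text
time_s: 2.95
tool_pos: [0.4619, -0.0919, 0.3305]
orientation: [-0.0, 0.707, 0.707, -0.0]
contact_force: [0.1, -0.4, -0.3]
width: 0.07
grip_force: 0.0
```

Run:
```python
from h import *
s=r.read_state(); im=vision.snapshot("wrist")[...,::-1]; cv2.imwrite("pics/w2.png",im)
print(s["time_s"],s["tool_pos"],s["orientation"],s["joints"],np.abs(s["dq"]).max())
np.save("w2.npy",np.r_[s["tool_pos"],s["orientation"]])
c=cam("wrist",s); print(proj(c,[.454,-.257,.105]),proj(c,[.47,.075,.024]))
cv2.imwrite("pics/w2b.png",cv2.resize(im,(800,500),interpolation=cv2.INTER_CUBIC))
for n in("top","scene"):
    hsv=cv2.cvtColor(cv2.imread(f"pics/{n}0.png"),cv2.COLOR_BGR2HSV)
    m=cv2.inRange(hsv,(24,150,130),(36,255,255)); k,l,st,ce=cv2.connectedComponentsWithStats(m)
    print(n,[(st[i,4],ce[i].round(1),onz(cam(n),*ce[i],.105).round(4)) for i in range(1,k) if st[i,4]>15])
```

```text
2.95 [ 0.46189818 -0.09187797  0.33049294] [-6.96396048e-05  7.06954903e-01  7.07258578e-01 -2.53015228e-04] [ 0.61130059  0.08140699 -0.57482799  1.8471815   0.04727301  1.22684432
  0.02244344] 0.03106435184936843
[315.73240386 293.25540591] [327.96802604  32.11222819]
top []
scene [(np.int32(36), array([374.1, 162.8]), array([ 0.5417, -0.265 ,  0.105 ])), (np.int32(33), array([406.2, 163. ]), array([ 0.4703, -0.3349,  0.105 ])), (np.int32(50), array([394.9, 174.7]), array([ 0.4581, -0.2608,  0.105 ])), (np.int32(38), array([369.9, 182.1]), array([ 0.4877, -0.1799,  0.105 ]))]
```

View pics/w2b.png

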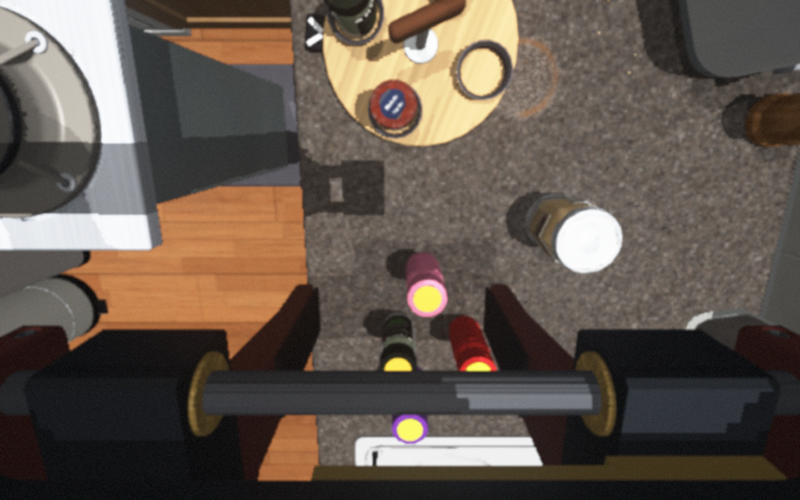

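The wrist view (scaled 1.25) shows the empty collar at (483,70), the red-lid jar at (395,107), the grip ends at (391,28) and (466,8), the arrow at (315,32) and the dotted lid at (398,366), partly behind the gripper bar. Next I'm computing the positions.

Run:
```python
from h import *
w=np.load("w2.npy"); c=cam("wrist",dict(tool_pos=w[:3],orientation=w[3:]))
f=lambda u,v,z:onz(c,u/1.25,v/1.25,z).round(4)
P=f(483,70,.042);J=f(395,107,.129);print("collar",P,"redlid",J,"d",np.hypot(*(P-J)[:2]))
m=(P+J)/2;d=(J-P)/2;print("axis cand",m[:2]+[-d[1],d[0]],m[:2]+[d[1],-d[0]])
a,b=f(391,28,.141),f(466,8,.141);print("grip",a,b,(a+b)/2,np.degrees(np.arctan2(*(b-a)[1::-1])))
print("grip ends lower edge",f(397,41,.117))
print("arrow",f(312,30,.01),"post base",f(421,48,.024))
print("pink",f(427,298,.105),"dot",f(398,366,.105),"purple",f(410,429,.105))
hsv=cv2.cvtColor(cv2.imread("pics/w2.png"),cv2.COLOR_BGR2HSV)
mk=cv2.inRange(hsv,(10,60,110),(25,200,255)); mk[130:]=0; mk[:,:250]=0; mk[:,430:]=0
mk=cv2.morphologyEx(mk,cv2.MORPH_OPEN,np.ones((3,3)));k,l,st,_=cv2.connectedComponentsWithStats(mk);i=1+st[1:,4].argmax()
h=cv2.convexHull(np.argwhere(l==i)[:,::-1].astype(np.int32))[:,0]
# rim points: top face z=.024
X=np.array([onz(c,u,v,.024)[:2] for u,v in h if v>2])
from scipy.optimize import least_squares
s=least_squares(lambda q:np.hypot(*(X-q).T)-.102,[.47,.075],loss="soft_l1",f_scale=.001);print("axis",s.x,s.fun.round(4))
```

```text
collar [0.544  0.0437 0.042 ] redlid [0.4558 0.0027 0.129 ] d 0.0972637650926593
axis cand [ 0.5204 -0.0209] [0.4794 0.0673]
grip [0.4532 0.0601 0.141 ] [0.5106 0.0739 0.141 ] [0.4819 0.067  0.141 ] 13.51838281691197
grip ends lower edge [0.4575 0.0557 0.117 ]
arrow [0.366  0.0877 0.01  ] post base [0.4816 0.0675 0.024 ]
pink [ 0.487 -0.179  0.105] dot [ 0.4575 -0.2563  0.105 ] purple [ 0.4707 -0.335   0.105 ]
axis [0.48104442 0.06921107] [ 0.0187  0.0003  0.0007  0.0005 -0.0002 -0.0001 -0.0003 -0.0003 -0.0003
 -0.     -0.0001 -0.0001 -0.0003 -0.0006 -0.0002  0.0004 -0.0001  0.0002
  0.0002  0.0006  0.0004  0.0014  0.0011  0.0008  0.0001 -0.0001 -0.0008
  0.0182]
```

Axis is about (0.481, 0.068), the pocket is at about −21°, and the front is at about 170°. The grip therefore needs to turn about −169°. Next I'm approaching above the dotted jar.

Emit:
servo_tool(
  motion=[
    {"wx": 0,"wy": 0,"wz": -7.5,"tx": 0,"ty": 0,"tz": 0,"claw": 64},
    {"wx": 0,"wy": 0,"wz": -7.5,"tx": 0,"ty": 0,"tz": 0,"claw": 64},
    {"wx": 0,"wy": 0,"wz": -7.5,"tx": 0,"ty": 0,"tz": 0,"claw": 64},
    {"wx": 0,"wy": 0,"wz": -7.5,"tx": 0,"ty": 0,"tz": 0,"claw": 64},
    {"wx": 0,"wy": 0,"wz": 0,"tx": -0.6,"ty": -0.365,"tz": 0.79,"claw": 64},
    {"wx": 0,"wy": 0,"wz": 0,"tx": -0.6,"ty": -0.365,"tz": 0.79,"claw": 64},
    {"wx": 0,"wy": 0,"wz": 0,"tx": -0.6,"ty": -0.365,"tz": 0.79,"claw": 64},
    {"wx": 0,"wy": 0,"wz": 0,"tx": -0.6,"ty": -0.365,"tz": 0.79,"claw": 64},
    {"wx": 0,"wy": 0,"wz": 0,"tx": -0.6,"ty": -0.365,"tz": 0.79,"claw": 64},
    {"wx": 0,"wy": 0,"wz": 0,"tx": -0.6,"ty": -0.365,"tz": 0.79,"claw": 64},
    {"wx": 0,"wy": 0,"wz": 0,"tx": -0.6,"ty": -0.365,"tz": 0.79,"claw": 64},
    {"wx": 0,"wy": 0,"wz": 0,"tx": -0.6,"ty": -0.365,"tz": 0.79,"claw": 64},
    {"wx": 0,"wy": 0,"wz": 0,"tx": 0,"ty": 0,"tz": 0,"claw": 64},
    {"wx": 0,"wy": 0,"wz": 0,"tx": 0,"ty": 0,"tz": 0,"claw": 64},
  ],
)

```text
time_s: 4.4
tool_pos: [0.4572, -0.2613, 0.1407]
orientation: [-0.001, 0.501, 0.865, -0.0]
contact_force: [0.5, 0.4, 0.4]
width: 0.064
grip_force: 0.0
```

Run:
```python
from h import *
s=r.read_state(); im=vision.snapshot("wrist")[...,::-1]; cv2.imwrite("pics/w3.png",im)
print(s["time_s"],s["tool_pos"],s["orientation"],s["joints"])
c=cam("wrist",s); print(proj(c,[.458,-.260,.105]))
hsv=cv2.cvtColor(im.copy(),cv2.COLOR_BGR2HSV)
m=cv2.inRange(hsv,(22,120,100),(38,255,255)); k,l,st,ce=cv2.connectedComponentsWithStats(m)
print([(st[i],ce[i].round(1),onz(c,*ce[i],.105).round(4)) for i in range(1,k) if st[i,4]>40])
cv2.imwrite("pics/w3b.png",im)
```

```text
4.4 [ 0.45718016 -0.26134098  0.14074762] [-7.13538225e-04  5.01483382e-01  8.65166983e-01 -1.64817496e-05] [ 0.77935607  0.37286251 -0.46123669  1.96158326  0.21602642  0.85616917
  0.72297994]
[323.25501088 224.50291918]
[(array([411, 140,   9,  14,  79], dtype=int32), array([415.5, 145.3]), array([ 0.4808, -0.1891,  0.105 ])), (array([ 300,  203,   45,   44, 1289], dtype=int32), array([322.3, 225.4]), array([ 0.4578, -0.2608,  0.105 ])), (array([437, 273,  13,  13,  51], dtype=int32), array([443.3, 278.6]), array([ 0.5466, -0.2534,  0.105 ])), (array([270, 331,  30,   2,  60], dtype=int32), array([284.5, 331.5]), array([ 0.474 , -0.3423,  0.105 ]))]
```

View pics/w3b.png

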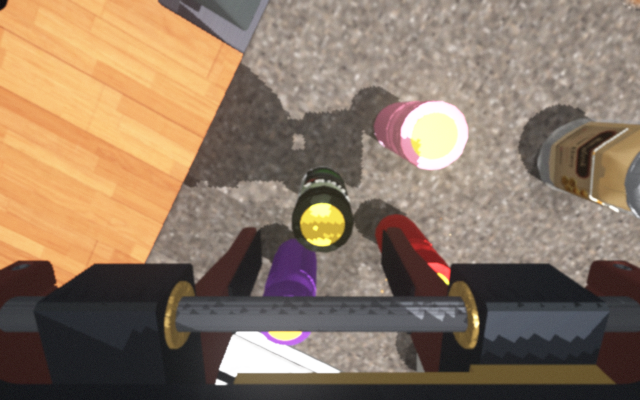

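The dot sits centred between the fingers at (322,225), giving (0.458, −0.261), and both fingers clear the neighbours. Descending and gripping.

Emit:
servo_tool(
  motion=[
    {"wx": 0,"wy": 0,"wz": 0,"tx": 0,"ty": 0,"tz": 0.485,"claw": 64},
    {"wx": 0,"wy": 0,"wz": 0,"tx": 0,"ty": 0,"tz": 0.485,"claw": 64},
    {"wx": 0,"wy": 0,"wz": 0,"tx": 0,"ty": 0,"tz": 0.485,"claw": 64},
    {"wx": 0,"wy": 0,"wz": 0,"tx": 0,"ty": 0,"tz": 0.485,"claw": 64},
    {"wx": 0,"wy": 0,"wz": 0,"tx": 0,"ty": 0,"tz": 0.485,"claw": 64},
    {"wx": 0,"wy": 0,"wz": 0,"tx": 0,"ty": 0,"tz": 0.485,"claw": 64},
    {"wx": 0,"wy": 0,"wz": 0,"tx": 0,"ty": 0,"tz": 0,"claw": 64},
    {"wx": 0,"wy": 0,"wz": 0,"tx": 0,"ty": 0,"tz": 0,"claw": 64},
    {"wx": 0,"wy": 0,"wz": 0,"tx": 0,"ty": 0,"tz": 0,"claw": 50},
    {"wx": 0,"wy": 0,"wz": 0,"tx": 0,"ty": 0,"tz": 0,"claw": 35},
    {"wx": 0,"wy": 0,"wz": 0,"tx": 0,"ty": 0,"tz": 0,"claw": 35},
    {"wx": 0,"wy": 0,"wz": 0,"tx": 0,"ty": 0,"tz": 0,"claw": 35},
    {"wx": 0,"wy": 0,"wz": 0,"tx": 0,"ty": 0,"tz": 0,"claw": 35},
    {"wx": 0,"wy": 0,"wz": 0,"tx": 0,"ty": 0,"tz": 0,"claw": 35},
  ],
  newtons=25,
)

```text
time_s: 5.85
tool_pos: [0.4583, -0.2608, 0.0542]
orientation: [0.0, 0.5, 0.866, -0.0]
contact_force: [-1.0, 0.2, 4.5]
width: 0.0404
grip_force: 25.0
```

Emit:
servo_tool(
  motion=[
    {"wx": 0,"wy": 0,"wz": 0,"tx": 0,"ty": 0,"tz": -0.5,"claw": 35},
    {"wx": 0,"wy": 0,"wz": 0,"tx": 0,"ty": 0,"tz": -0.9,"claw": 35},
    {"wx": 0,"wy": 0,"wz": -7.8,"tx": 0,"ty": 0,"tz": -0.9,"claw": 35},
    {"wx": 0,"wy": 0,"wz": -7.8,"tx": 0,"ty": 0,"tz": -0.9,"claw": 35},
    {"wx": 0,"wy": 0,"wz": -7.8,"tx": 0,"ty": 0,"tz": -0.9,"claw": 35},
    {"wx": 0,"wy": 0,"wz": -7.8,"tx": 0,"ty": 0,"tz": -0.9,"claw": 35},
    {"wx": 0,"wy": 0,"wz": -7.8,"tx": 0,"ty": 0,"tz": 0,"claw": 35},
    {"wx": 0,"wy": 0,"wz": 0,"tx": 0,"ty": 0,"tz": 0,"claw": 35},
  ],
)

```text
time_s: 6.65
tool_pos: [0.4582, -0.2607, 0.2052]
orientation: [0.001, 0.182, 0.983, -0.0]
contact_force: [-0.0, -0.6, -0.0]
width: 0.0403
grip_force: 25.0
```

Emit:
servo_tool(
  motion=[
    {"wx": 0,"wy": 0,"wz": 0,"tx": 0.06,"ty": 0.35,"tz": 0,"claw": 35},
    {"wx": 0,"wy": 0,"wz": 0,"tx": 0.06,"ty": 0.7,"tz": 0,"claw": 35},
    {"wx": 0,"wy": 0,"wz": 0,"tx": 0.06,"ty": 0.7,"tz": 0,"claw": 35},
    {"wx": 0,"wy": 0,"wz": 0,"tx": 0.06,"ty": 0.7,"tz": 0,"claw": 35},
    {"wx": 0,"wy": 0,"wz": 0,"tx": 0.06,"ty": 0.7,"tz": 0,"claw": 35},
    {"wx": 0,"wy": 0,"wz": 0,"tx": 0.06,"ty": 0.7,"tz": 0,"claw": 35},
    {"wx": 0,"wy": 0,"wz": 0,"tx": 0.06,"ty": 0.7,"tz": 0,"claw": 35},
    {"wx": 0,"wy": 0,"wz": 0,"tx": 0.06,"ty": 0.7,"tz": 0,"claw": 35},
    {"wx": 0,"wy": 0,"wz": 0,"tx": 0.06,"ty": 0.7,"tz": 0,"claw": 35},
    {"wx": 0,"wy": 0,"wz": 0,"tx": 0.06,"ty": 0.7,"tz": 0,"claw": 35},
    {"wx": 0,"wy": 0,"wz": 0,"tx": 0.06,"ty": 0.7,"tz": 0,"claw": 35},
    {"wx": 0,"wy": 0,"wz": 0,"tx": 0.06,"ty": 0.7,"tz": 0,"claw": 35},
    {"wx": 0,"wy": 0,"wz": 0,"tx": 0.06,"ty": 0.7,"tz": 0,"claw": 35},
    {"wx": 0,"wy": 0,"wz": 0,"tx": 0.06,"ty": 0.7,"tz": 0,"claw": 35},
    {"wx": 0,"wy": 0,"wz": 0,"tx": 0.06,"ty": 0.7,"tz": 0,"claw": 35},
    {"wx": 0,"wy": 0,"wz": 0,"tx": 0.02,"ty": 0.35,"tz": 0,"claw": 35},
    {"wx": 0,"wy": 0,"wz": 0,"tx": 0,"ty": 0,"tz": 0,"claw": 35},
    {"wx": 0,"wy": 0,"wz": 0,"tx": 0,"ty": 0,"tz": 0,"claw": 35},
  ],
)

```text
time_s: 8.45
tool_pos: [0.5449, 0.0428, 0.2033]
orientation: [-0.001, 0.183, 0.983, -0.0]
contact_force: [-0.5, -1.2, -0.5]
width: 0.0406
grip_force: 25.0
```

Run:
```python
from h import *
s=r.read_state(); im=vision.snapshot("wrist")[...,::-1].copy(); cv2.imwrite("pics/w4.png",im)
np.save("w4.npy",np.r_[s["tool_pos"],s["orientation"]])
print(s["time_s"],s["tool_pos"],s["orientation"],s["joints"],s["width"],s["contact_force"])
c=cam("wrist",s)
for X in ([.5455,.0433,.042],[.481,.068,.141],[.366,.0877,.01],[.4558,.0027,.129]): print(proj(c,X))
cv2.imwrite("pics/w4b.png",cv2.resize(im,(800,500),interpolation=cv2.INTER_CUBIC))
```

```text
8.45 [0.54492402 0.04275913 0.20331937] [-5.11107409e-04  1.83161946e-01  9.83082530e-01 -4.24686469e-04] [ 0.40208241  0.37964644 -0.74052974  1.8455258   0.29612251  1.03082436
  0.74465523] 0.04055395096090912 [-0.53571988 -1.22003114 -0.47531856]
[321.14429223 182.50238167]
[320.73657814 113.28957608]
[296.73159469 -12.55400074]
[220.2652509  113.07462859]
```

View pics/w4b.png

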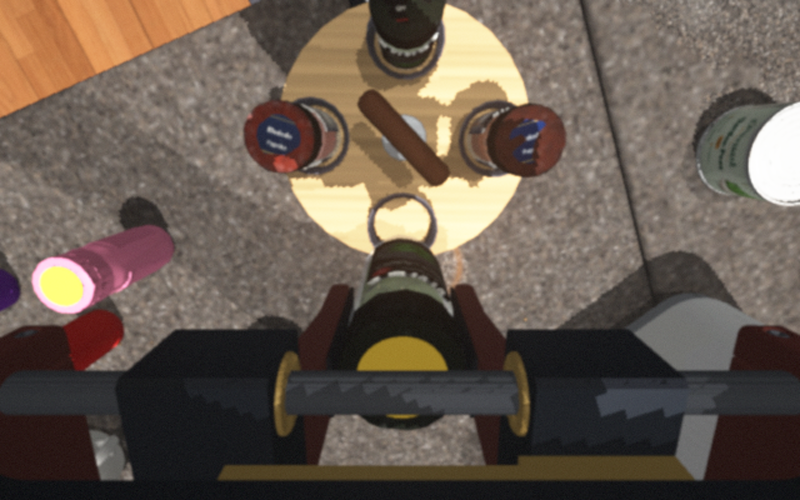

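The view shows the empty collar at (403,224) just in front of the held jar, the red lids at (281,136) and (528,139), and the grip bar from (368,98) to (439,177). I'm refining the axis and the angle.

Run:
```python
from h import *
from scipy.optimize import least_squares
w=np.load("w4.npy"); c=cam("wrist",dict(tool_pos=w[:3],orientation=w[3:]))
f=lambda u,v,z:onz(c,u/1.25,v/1.25,z)[:2].round(4)
A,B=f(281,136,.129),f(528,139,.129);print("lids",A,B,np.hypot(*(A-B)),"mid",(A+B)/2,"pocket dir",np.degrees(np.arctan2(*(B-A)[::-1]))-90)
g1,g2=f(368,98,.141),f(439,177,.141);print("grip",(g1+g2)/2,np.degrees(np.arctan2(*(g2-g1)[::-1])),np.hypot(*(g1-g2)))
l,rr,t=f(369,223,.042),f(437,223,.042),f(403,192,.042);print("collar",(l+rr)/2,np.hypot(*(l-rr)),t, t-.0285*np.array([-.9336,.3584]))
hsv=cv2.cvtColor(cv2.imread("pics/w4.png"),cv2.COLOR_BGR2HSV)
mk=cv2.inRange(hsv,(12,50,110),(28,220,255)); mk[215:]=0; mk[:,:225]=0; mk[:,425:]=0
mk=cv2.morphologyEx(mk,cv2.MORPH_OPEN,np.ones((3,3)));k,L,st,_=cv2.connectedComponentsWithStats(mk);i=1+st[1:,4].argmax()
h=cv2.convexHull(np.argwhere(L==i)[:,::-1].astype(np.int32))[:,0]
X=np.array([onz(c,u,v,.024)[:2] for u,v in h])
s=least_squares(lambda q:np.hypot(*(X-q).T)-.102,[.481,.068],loss="soft_l1",f_scale=.001);print("axis",s.x,np.median(np.abs(s.fun)),len(X))
ax=s.x
# front from earlier frames: arrow centroid (white blob) in top, scene, w2
for n,roi in (("top",(265,285,285,312)),("scene",(268,290,325,350)),("w2",(8,45,240,268))):
    im=cv2.imread(f"pics/{n}0.png" if n!="w2" else "pics/w2.png"); a,b,x,y=roi
    m=(im[a:b,x:y].min(2)>150); v,u=np.nonzero(m)
    if n=="w2": w=np.load("w2.npy"); cc=cam("wrist",dict(tool_pos=w[:3],orientation=w[3:]))
    else: cc=cam(n)
    if len(u): p=onz(cc,u.mean()+x,v.mean()+a,.011); d=p[:2]-ax; print(n,len(u),u.mean()+x,v.mean()+a,p,np.degrees(np.arctan2(d[1],d[0])),np.hypot(*d))
```

```text
lids [0.4543 0.0069] [0.5053 0.1343] 0.13722885993842548 mid [0.4798 0.0706] pocket dir -21.816915786247392
grip [0.48015 0.07025] 21.859381587492727 0.0550586959525923
collar [0.54205 0.046  ] 0.054486053261362195 [0.5188 0.0549] [0.5454076 0.0446856]
axis [0.48122746 0.07088665] 0.000782399843388612 36
top 64 303.03125 269.34375 [0.38815529 0.06712446 0.011     ] -177.68523559219528 0.09314817814668583
scene 17 336.94117647058823 277.4117647058824 [0.36675297 0.08304268 0.011     ] 173.93848178047838 0.11511810733745168
w2 220 256.3863636363636 30.55909090909091 [0.37642112 0.0793276  0.011     ] 175.3954192097671 0.10514570289879122
```

Emit:
servo_tool(
  motion=[
    {"wx": 0,"wy": 0,"wz": 0,"tx": 0.03,"ty": 0.06,"tz": 0.3,"claw": 35},
    {"wx": 0,"wy": 0,"wz": 0,"tx": 0,"ty": 0,"tz": 0.5,"claw": 35},
    {"wx": 0,"wy": 0,"wz": 0,"tx": 0,"ty": 0,"tz": 0.5,"claw": 35},
    {"wx": 0,"wy": 0,"wz": 0,"tx": 0,"ty": 0,"tz": 0.5,"claw": 35},
    {"wx": 0,"wy": 0,"wz": 0,"tx": 0,"ty": 0,"tz": 0.5,"claw": 35},
    {"wx": 0,"wy": 0,"wz": 0,"tx": 0,"ty": 0,"tz": 0.5,"claw": 35},
    {"wx": 0,"wy": 0,"wz": 0,"tx": 0,"ty": 0,"tz": 0.3,"claw": 35},
    {"wx": 0,"wy": 0,"wz": 0,"tx": 0,"ty": 0,"tz": 0.3,"claw": 35},
    {"wx": 0,"wy": 0,"wz": 0,"tx": 0,"ty": 0,"tz": 0.3,"claw": 35},
    {"wx": 0,"wy": 0,"wz": 0,"tx": 0,"ty": 0,"tz": 0.2,"claw": 35},
    {"wx": 0,"wy": 0,"wz": 0,"tx": 0,"ty": 0,"tz": 0,"claw": 35},
  ],
)

```text
time_s: 9.6
tool_pos: [0.5449, 0.0452, 0.0861]
orientation: [-0.0, 0.183, 0.983, -0.0]
contact_force: [-0.2, -0.2, -0.5]
width: 0.0403
grip_force: 25.0
```

Emit:
servo_tool(
  motion=[
    {"wx": 0,"wy": 0,"wz": 0,"tx": 0,"ty": 0,"tz": 0.08,"claw": 35},
    {"wx": 0,"wy": 0,"wz": 0,"tx": 0,"ty": 0,"tz": 0.08,"claw": 35},
    {"wx": 0,"wy": 0,"wz": 0,"tx": 0,"ty": 0,"tz": 0.06,"claw": 35},
    {"wx": 0,"wy": 0,"wz": 0,"tx": 0,"ty": 0,"tz": 0,"claw": 35},
    {"wx": 0,"wy": 0,"wz": 0,"tx": 0,"ty": 0,"tz": 0,"claw": 35},
  ],
)

```text
time_s: 10.1
tool_pos: [0.5453, 0.0453, 0.0803]
orientation: [0.0, 0.183, 0.983, 0.0]
contact_force: [0.2, -0.3, -1.1]
width: 0.0406
grip_force: 25.0
```

Emit:
servo_tool(
  motion=[
    {"wx": 0,"wy": 0,"wz": 0,"tx": 0,"ty": 0,"tz": 0.05,"claw": 35},
    {"wx": 0,"wy": 0,"wz": 0,"tx": 0,"ty": 0,"tz": 0.04,"claw": 35},
    {"wx": 0,"wy": 0,"wz": 0,"tx": 0,"ty": 0,"tz": 0,"claw": 35},
    {"wx": 0,"wy": 0,"wz": 0,"tx": 0,"ty": 0,"tz": 0,"claw": 35},
  ],
)

```text
time_s: 10.5
tool_pos: [0.5457, 0.0455, 0.0782]
orientation: [0.0, 0.183, 0.983, 0.0]
contact_force: [-1.4, -0.6, 5.8]
width: 0.0403
grip_force: 25.0
```

Contact is 5.8 N at the expected height, so the jar is seated. Releasing and rising, then looking.

Emit:
servo_tool(
  motion=[
    {"wx": 0,"wy": 0,"wz": 0,"tx": 0,"ty": 0,"tz": 0,"claw": 48},
    {"wx": 0,"wy": 0,"wz": 0,"tx": 0,"ty": 0,"tz": 0,"claw": 56},
    {"wx": 0,"wy": 0,"wz": 0,"tx": 0,"ty": 0,"tz": 0,"claw": 60},
    {"wx": 0,"wy": 0,"wz": 0,"tx": 0,"ty": 0,"tz": 0,"claw": 60},
    {"wx": 0,"wy": 0,"wz": 0,"tx": 0,"ty": 0,"tz": -0.3,"claw": 60},
    {"wx": 0,"wy": 0,"wz": 0,"tx": 0,"ty": 0,"tz": -0.5,"claw": 60},
    {"wx": 0,"wy": 0,"wz": 0,"tx": 0,"ty": 0,"tz": -0.7,"claw": 60},
    {"wx": 0,"wy": 0,"wz": 0,"tx": 0,"ty": 0,"tz": -0.7,"claw": 60},
    {"wx": 0,"wy": 0,"wz": 0,"tx": 0,"ty": 0,"tz": -0.7,"claw": 60},
    {"wx": 0,"wy": 0,"wz": 0,"tx": 0,"ty": 0,"tz": -0.7,"claw": 60},
    {"wx": 0,"wy": 0,"wz": 0,"tx": 0,"ty": 0,"tz": -0.6,"claw": 60},
    {"wx": 0,"wy": 0,"wz": 0,"tx": 0,"ty": 0,"tz": 0,"claw": 60},
    {"wx": 0,"wy": 0,"wz": 0,"tx": 0,"ty": 0,"tz": 0,"claw": 60},
  ],
)

```text
time_s: 11.8
tool_pos: [0.5454, 0.0453, 0.2042]
orientation: [0.001, 0.183, 0.983, -0.0]
contact_force: [-0.2, -0.6, 0.0]
width: 0.0603
grip_force: 0.0
```

Run:
```python
from h import *
s=r.read_state(); im=vision.snapshot("wrist")[...,::-1].copy(); cv2.imwrite("pics/w5.png",im)
np.save("w5.npy",np.r_[s["tool_pos"],s["orientation"]])
print(s["time_s"],s["tool_pos"],s["orientation"],s["joints"])
a=cv2.resize(im,(640,400)); t=vision.snapshot("top")[...,::-1]; cv2.imwrite("pics/top5.png",t)
t=cv2.resize(t[190:300,230:350],None,fx=4,fy=4,interpolation=cv2.INTER_CUBIC)
sc=vision.snapshot("scene")[...,::-1]; cv2.imwrite("pics/scene5.png",sc)
sc=cv2.resize(sc[190:300,260:380],None,fx=4,fy=4,interpolation=cv2.INTER_CUBIC)
o=np.zeros((600,800,3),np.uint8); o[:,:]=0
o[:250,:400]=cv2.resize(im,(400,250),interpolation=cv2.INTER_AREA); o[:250,400:]=0
o[250:600,:380]=cv2.resize(t,(380,350)); o[250:600,400:780]=cv2.resize(sc,(380,350)); o[:250,400:800]=cv2.resize(im[40:240,160:480],(400,250))
cv2.imwrite("pics/c5.png",o)
```

```text
11.8 [0.54541146 0.04528955 0.20415333] [ 6.94772917e-04  1.82757130e-01  9.83157845e-01 -2.28062794e-06] [ 0.40077702  0.37929655 -0.74439403  1.84486236  0.29768448  1.03033965
  0.73994702]
```

View pics/c5.png

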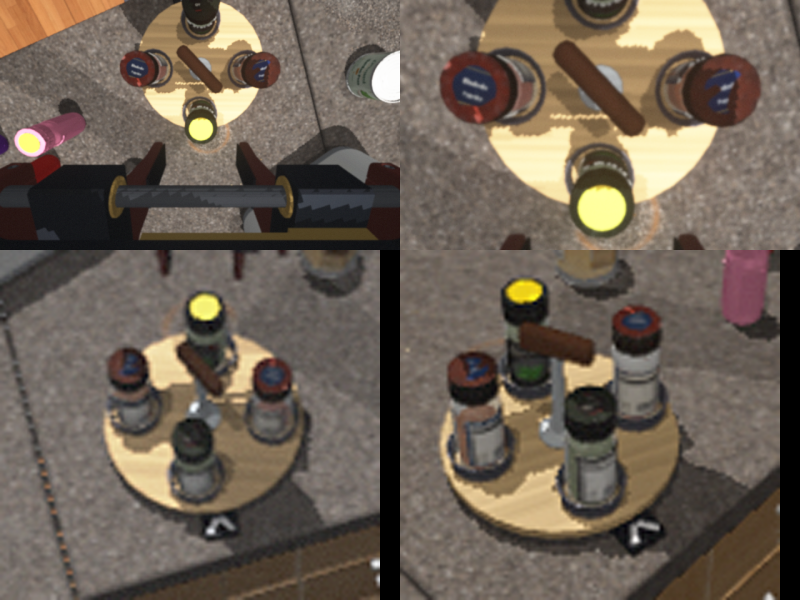

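The jar stands upright in its pocket, with its dot visible in all views. The arrow is at about (299,276) in the top view and (336,278) in the scene view. Next I'm measuring the carousel angle and the front direction.

Run:
```python
from h import *
w=np.load("w5.npy"); c=cam("wrist",dict(tool_pos=w[:3],orientation=w[3:]))
f=lambda u,v,z:onz(c,160+(u-400)/1.25,40+v/1.25,z)[:2]
A,B,D=f(473,87,.129),f(718,90,.129),f(602,208,.129)
ax=(A+B)/2; ang=lambda p:np.degrees(np.arctan2(p[1]-ax[1],p[0]-ax[0]))
print("axis",ax,"A",ang(A),"B",ang(B),"dot",ang(D),D,np.hypot(*(D-ax)),np.hypot(*(A-B)))
g1,g2=f(563,48,.141),f(635,126,.141);print("grip",(g1+g2)/2,np.degrees(np.arctan2(*(g2-g1)[::-1])))
AX=np.array([.4805,.0705])
w2=np.load("w2.npy")
for n,fn,(u0,v0),rad in (("top","top5",(299.5,276.5),8),("scene","scene5",(336.4,278),10),("wrist","w2",(252,26),20)):
    im=cv2.imread(f"pics/{fn}.png"); cc=cam(n) if n!="wrist" else cam("wrist",dict(tool_pos=w2[:3],orientation=w2[3:]))
    u0,v0=int(u0),int(v0); roi=im[max(0,v0-rad):v0+rad+1,u0-rad:u0+rad+1].astype(float)
    g=roi.min(2); m=(g>110)
    k,L,st,ce=cv2.connectedComponentsWithStats(m.astype(np.uint8),connectivity=8)
    for i in range(1,k):
        if st[i,4]>=4:
            wt=g*(L==i); v,u=np.mgrid[:g.shape[0],:g.shape[1]]; uu=(wt*u).sum()/wt.sum()+u0-rad; vv=(wt*v).sum()/wt.sum()+max(0,v0-rad)
            p=onz(cc,uu,vv,.0105); d=p[:2]-AX; print(n,st[i],round(uu,1),round(vv,1),p[:2].round(4),np.degrees(np.arctan2(d[1],d[0])).round(1),np.hypot(*d).round(4))
    cv2.imwrite(f"pics/arr_{n}.png",cv2.resize(roi.astype(np.uint8),(260,260),interpolation=cv2.INTER_CUBIC))
cv2.imwrite("pics/arr.png",np.hstack([cv2.imread(f"pics/arr_{n}.png") for n in("top","scene","wrist")]))
# predicted arrow line for front angles in each cam
for n in("top","scene"):
    print(n,[(a,proj(cam(n),[*(AX+.124*np.array([np.cos(np.radians(a)),np.sin(np.radians(a))])),.01]).round(1)) for a in(165,170,175,180)])
```

```text
axis [0.47920844 0.06827223] A -111.77142924413985 B 68.22857075586016 dot -18.151805846389 [0.54546192 0.04655093] 0.06972330001898647 0.13663331407057738
grip [0.4796805  0.07065772] 22.53905754974123
top [ 4  6  9  6 18] 298.3 276.5 [0.3697 0.0881] 171.0 0.1122
top [ 0 12  4  3  8] 292.1 281.4 [0.3598 0.1113] 161.3 0.1274
top [ 4 14  3  3  4] 296.2 283.3 [0.3499 0.1008] 166.9 0.1341
scene [ 7  7  9  7 23] 335.7 277.9 [0.3683 0.0861] 172.1 0.1133
wrist [ 12   7  29  34 395] 258.5 32.3 [0.379  0.0773] 176.1 0.1017
top [(165, array([294.7, 280.4])), (170, array([298.2, 280.1])), (175, array([301.6, 279.5])), (180, array([304.9, 278.7]))]
scene [(165, array([333.3, 283.5])), (170, array([336.9, 281.6])), (175, array([340.2, 279.5])), (180, array([343.3, 277.2]))]
```

View pics/arr.png

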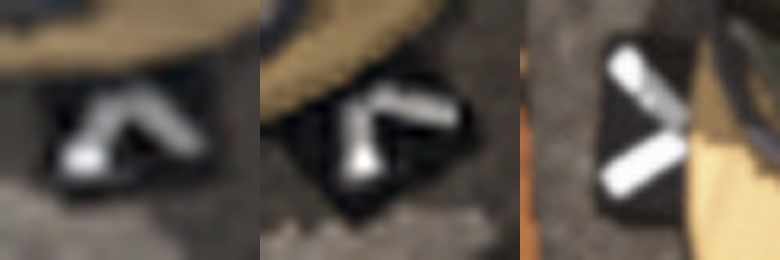

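Emit:
servo_tool(
  motion=[
    {"wx": 0,"wy": 0,"wz": 0,"tx": 0.5,"ty": 0,"tz": 0,"claw": 50},
    {"wx": 0,"wy": 0,"wz": 0,"tx": 0.7,"ty": 0,"tz": 0,"claw": 50},
    {"wx": 0,"wy": 0,"wz": 0,"tx": 0.7,"ty": 0,"tz": 0,"claw": 50},
    {"wx": 0,"wy": 0,"wz": 0,"tx": 0.43,"ty": 0,"tz": 0,"claw": 50},
    {"wx": 0,"wy": 0,"wz": -7.3,"tx": 0,"ty": 0,"tz": 0,"claw": 50},
    {"wx": 0,"wy": 0,"wz": -7.3,"tx": 0,"ty": 0,"tz": 0,"claw": 50},
    {"wx": 0,"wy": 0,"wz": -7.3,"tx": 0,"ty": 0,"tz": 0,"claw": 50},
    {"wx": 0,"wy": 0,"wz": -7.3,"tx": 0,"ty": 0,"tz": 0,"claw": 50},
    {"wx": 0,"wy": 0,"wz": -7.3,"tx": 0,"ty": 0,"tz": 0,"claw": 50},
    {"wx": 0,"wy": 0,"wz": -7.3,"tx": 0,"ty": 0,"tz": 0,"claw": 50},
    {"wx": 0,"wy": 0,"wz": 0,"tx": 0,"ty": 0,"tz": 0,"claw": 50},
    {"wx": 0,"wy": 0,"wz": 0,"tx": 0,"ty": 0,"tz": 0,"claw": 50},
  ],
)

```text
time_s: 13.15
tool_pos: [0.4797, 0.0705, 0.2033]
orientation: [-0.0, -0.196, 0.981, 0.0]
contact_force: [0.0, -0.6, -0.8]
width: 0.0501
grip_force: 0.0
```

Run:
```python
from h import *
s=r.read_state(); im=vision.snapshot("wrist")[...,::-1].copy(); cv2.imwrite("pics/w6.png",im)
np.save("w6.npy",np.r_[s["tool_pos"],s["orientation"]])
q=s["orientation"]; print(s["time_s"],s["tool_pos"],q,2*np.degrees(np.arctan2(q[2],q[1])),s["joints"])
c=cam("wrist",s); p=proj(c,[.366,.087,.01]); print(p, proj(c,[.48,.0702,.141]))
o=np.zeros((500,800,3),np.uint8); o[:250,:400]=cv2.resize(im,(400,250),interpolation=cv2.INTER_AREA)
u,v=int(max(p[0]-40,0)),int(max(p[1]-25,0)); print("arrow crop",u,v)
o[250:,:400]=cv2.resize(im[v:v+50,u:u+80],(400,250),interpolation=cv2.INTER_CUBIC)
o[:,400:]=cv2.resize(im[90:290,240:400],(400,500),interpolation=cv2.INTER_CUBIC)
cv2.imwrite("pics/c6.png",o)
```

```text
13.15 [0.47965125 0.07045186 0.20328297] [-1.84547371e-04 -1.95525546e-01  9.80698589e-01  6.03228660e-05] 202.55085276811658 [ 0.52604349  0.31588973 -0.9390037   1.97209955  0.30220294  1.00043801
  1.40893477]
[377.44024197  79.94906427] [318.89521974 211.5097782 ]
arrow crop 337 54
```

View pics/c6.png

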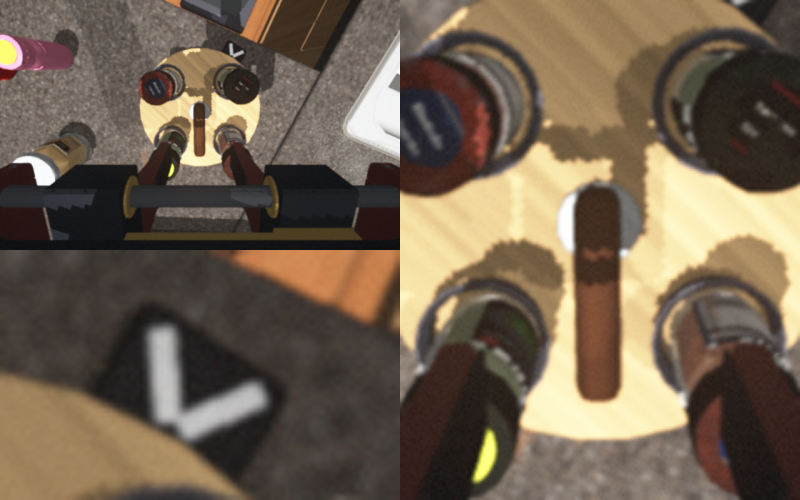

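The bar lies along the tool's x axis and is centred between the fingers. The arrow's leg ends are at crop (158,328) and (262,390), with the apex near (178,427). I have now viewed 11 pictures, one over the limit of 10, so from here I check by numbers only.

Run:
```python
from h import *
w=np.load("w6.npy"); c=cam("wrist",dict(tool_pos=w[:3],orientation=w[3:]))
f=lambda x,y:onz(c,337+(x+.5)/5-.5,54+(y-250+.5)/5-.5,.0105)[:2]
AX=np.array([.4798,.0705]); an=lambda d:np.degrees(np.arctan2(d[1],d[0]))%360
l1,l2,ap=f(158,328),f(262,390),f(178,427); cl,cr=f(140,305),f(285,395)
for n,p in (("legs mid",(l1+l2)/2),("apex",ap),("corner mid",(cl+cr)/2)): print(n,p.round(4),an(p-AX).round(1),np.hypot(*(p-AX)).round(4))
print("perp legs",an(np.array([1,-1])*(l2-l1)[::-1]),"perp corners",an(np.array([1,-1])*(cr-cl)[::-1]),np.hypot(*(cr-cl)),np.hypot(*(l2-l1)))
# segmentation of white arrow here: min-area bisector
im=cv2.imread("pics/w6.png")[54:104,337:417]; m=(im.min(2)>120).astype(np.uint8); k,L,st,ce=cv2.connectedComponentsWithStats(m)
for i in range(1,k):
    if 20<st[i,4]<600: p=onz(c,*(ce[i]+[337,54]),.0105)[:2]; print(st[i],p,an(p-AX),np.hypot(*(p-AX)))
```

```text
legs mid [0.3617 0.0862] 172.4 0.1192
apex [0.3761 0.0857] 171.7 0.1048
corner mid [0.3599 0.086 ] 172.6 0.1209
perp legs 353.82634367606687 perp corners 352.9059785040986 0.03474596105997144 0.02470141118795602
[ 30  16  23  22 194] [0.36901912 0.08556819] 172.25428087018244 0.11180095157421245
```

Emit:
servo_tool(
  motion=[
    {"wx": 0,"wy": 0,"wz": 0,"tx": 0,"ty": 0,"tz": 0.5,"claw": 50},
    {"wx": 0,"wy": 0,"wz": 0,"tx": 0,"ty": 0,"tz": 0.6,"claw": 50},
    {"wx": 0,"wy": 0,"wz": 0,"tx": 0,"ty": 0,"tz": 0.6,"claw": 50},
    {"wx": 0,"wy": 0,"wz": 0,"tx": 0,"ty": 0,"tz": 0.6,"claw": 50},
    {"wx": 0,"wy": 0,"wz": 0,"tx": 0,"ty": 0,"tz": 0.5,"claw": 50},
    {"wx": 0,"wy": 0,"wz": 0,"tx": 0,"ty": 0,"tz": 0.3,"claw": 50},
    {"wx": 0,"wy": 0,"wz": 0,"tx": 0,"ty": 0,"tz": 0,"claw": 40},
    {"wx": 0,"wy": 0,"wz": 0,"tx": 0,"ty": 0,"tz": 0,"claw": 30},
    {"wx": 0,"wy": 0,"wz": 0,"tx": 0,"ty": 0,"tz": 0,"claw": 20},
    {"wx": 0,"wy": 0,"wz": 0,"tx": 0,"ty": 0,"tz": 0,"claw": 8},
    {"wx": 0,"wy": 0,"wz": 0,"tx": 0,"ty": 0,"tz": 0,"claw": 8},
    {"wx": 0,"wy": 0,"wz": 0,"tx": 0,"ty": 0,"tz": 0,"claw": 8},
    {"wx": 0,"wy": 0,"wz": 0,"tx": 0,"ty": 0,"tz": 0,"claw": 8},
    {"wx": 0,"wy": 0,"wz": 0,"tx": 0,"ty": 0,"tz": 0,"claw": 8},
  ],
  newtons=30,
)

```text
time_s: 14.6
tool_pos: [0.481, 0.0691, 0.111]
orientation: [0.001, -0.196, 0.981, -0.001]
contact_force: [1.4, -5.1, 3.5]
width: 0.014
grip_force: 30.0
```

Emit:
servo_tool(
  motion=[
    {"wx": 0,"wy": 0,"wz": 0,"tx": 0,"ty": -0.05,"tz": 0,"claw": 8},
    {"wx": 0,"wy": 0,"wz": 1,"tx": 0,"ty": 0,"tz": 0,"claw": 8},
    {"wx": 0,"wy": 0,"wz": 2,"tx": 0,"ty": 0,"tz": 0,"claw": 8},
    {"wx": 0,"wy": 0,"wz": 3,"tx": 0,"ty": 0,"tz": 0,"claw": 8},
    {"wx": 0,"wy": 0,"wz": 4,"tx": 0,"ty": 0,"tz": 0,"claw": 8},
    {"wx": 0,"wy": 0,"wz": 4,"tx": 0,"ty": 0,"tz": 0,"claw": 8},
    {"wx": 0,"wy": 0,"wz": 4,"tx": 0,"ty": 0,"tz": 0,"claw": 8},
    {"wx": 0,"wy": 0,"wz": 4,"tx": 0,"ty": 0,"tz": 0,"claw": 8},
    {"wx": 0,"wy": 0,"wz": 4,"tx": 0,"ty": 0,"tz": 0,"claw": 8},
    {"wx": 0,"wy": 0,"wz": 4,"tx": 0,"ty": 0,"tz": 0,"claw": 8},
    {"wx": 0,"wy": 0,"wz": 4,"tx": 0,"ty": 0,"tz": 0,"claw": 8},
    {"wx": 0,"wy": 0,"wz": 4,"tx": 0,"ty": 0,"tz": 0,"claw": 8},
    {"wx": 0,"wy": 0,"wz": 4,"tx": 0,"ty": 0,"tz": 0,"claw": 8},
    {"wx": 0,"wy": 0,"wz": 4,"tx": 0,"ty": 0,"tz": 0,"claw": 8},
    {"wx": 0,"wy": 0,"wz": 4,"tx": 0,"ty": 0,"tz": 0,"claw": 8},
    {"wx": 0,"wy": 0,"wz": 4,"tx": 0,"ty": 0,"tz": 0,"claw": 8},
    {"wx": 0,"wy": 0,"wz": 3,"tx": 0,"ty": 0,"tz": 0,"claw": 8},
    {"wx": 0,"wy": 0,"wz": 2,"tx": 0,"ty": 0,"tz": 0,"claw": 8},
    {"wx": 0,"wy": 0,"wz": 1,"tx": 0,"ty": 0,"tz": 0,"claw": 8},
    {"wx": 0,"wy": 0,"wz": 0,"tx": 0,"ty": 0,"tz": 0,"claw": 8},
  ],
)

```text
time_s: 16.6
tool_pos: [0.481, 0.0692, 0.111]
orientation: [0.0, 0.32, 0.948, 0.0]
contact_force: [-0.0, -2.1, 5.5]
width: 0.0138
grip_force: 30.0
```

Run:
```python
from h import *
s=r.read_state(); q=s["orientation"]; print(s["time_s"],s["tool_pos"],2*np.degrees(np.arctan2(q[2],q[1])),s["joints"].round(2),s["contact_force"],s["torque"],s["width"])
```

```text
16.6 [0.481011   0.06915783 0.11098275] 142.720062320951 [ 0.24  0.38 -0.61  2.07  0.31  0.78  0.36] [-0.04195052 -2.11056726  5.50840339] [-0.54115346 -0.04076949 -0.01996067] 0.013758004935637344
```

Emit:
servo_tool(
  motion=[
    {"wx": 0,"wy": 0,"wz": 0.8,"tx": 0,"ty": 0,"tz": 0,"claw": 8},
    {"wx": 0,"wy": 0,"wz": 3,"tx": 0,"ty": 0,"tz": 0,"claw": 8},
    {"wx": 0,"wy": 0,"wz": 5,"tx": 0,"ty": 0,"tz": 0,"claw": 8},
    {"wx": 0,"wy": 0,"wz": 6.5,"tx": 0,"ty": 0,"tz": 0,"claw": 8},
    {"wx": 0,"wy": 0,"wz": 6.5,"tx": 0,"ty": 0,"tz": 0,"claw": 8},
    {"wx": 0,"wy": 0,"wz": 6.5,"tx": 0,"ty": 0,"tz": 0,"claw": 8},
    {"wx": 0,"wy": 0,"wz": 6.5,"tx": 0,"ty": 0,"tz": 0,"claw": 8},
    {"wx": 0,"wy": 0,"wz": 6.5,"tx": 0,"ty": 0,"tz": 0,"claw": 8},
    {"wx": 0,"wy": 0,"wz": 6.5,"tx": 0,"ty": 0,"tz": 0,"claw": 8},
    {"wx": 0,"wy": 0,"wz": 6.5,"tx": 0,"ty": 0,"tz": 0,"claw": 8},
    {"wx": 0,"wy": 0,"wz": 6.5,"tx": 0,"ty": 0,"tz": 0,"claw": 8},
    {"wx": 0,"wy": 0,"wz": 6.5,"tx": 0,"ty": 0,"tz": 0,"claw": 8},
    {"wx": 0,"wy": 0,"wz": 6.5,"tx": 0,"ty": 0,"tz": 0,"claw": 8},
    {"wx": 0,"wy": 0,"wz": 6.5,"tx": 0,"ty": 0,"tz": 0,"claw": 8},
    {"wx": 0,"wy": 0,"wz": 6.5,"tx": 0,"ty": 0,"tz": 0,"claw": 8},
    {"wx": 0,"wy": 0,"wz": 6.5,"tx": 0,"ty": 0,"tz": 0,"claw": 8},
    {"wx": 0,"wy": 0,"wz": 5,"tx": 0,"ty": 0,"tz": 0,"claw": 8},
    {"wx": 0,"wy": 0,"wz": 4,"tx": 0,"ty": 0,"tz": 0,"claw": 8},
    {"wx": 0,"wy": 0,"wz": 2,"tx": 0,"ty": 0,"tz": 0,"claw": 8},
    {"wx": 0,"wy": 0,"wz": 1,"tx": 0,"ty": 0,"tz": 0,"claw": 8},
  ],
)

```text
time_s: 18.6
tool_pos: [0.4812, 0.0692, 0.111]
orientation: [0.0, 0.947, 0.32, 0.001]
contact_force: [0.6, -2.1, 5.6]
width: 0.0138
grip_force: 30.0
```

Emit:
servo_tool(
  motion=[
    {"wx": 0,"wy": 0,"wz": 0,"tx": 0,"ty": 0,"tz": 0,"claw": 8},
    {"wx": 0,"wy": 0,"wz": 0,"tx": 0,"ty": 0,"tz": 0,"claw": 8},
    {"wx": 0,"wy": 0,"wz": 0,"tx": 0,"ty": 0,"tz": 0,"claw": 8},
  ],
)

```text
time_s: 18.9
tool_pos: [0.4812, 0.0691, 0.111]
orientation: [0.0, 0.947, 0.321, 0.001]
contact_force: [0.5, -2.5, 5.2]
width: 0.0137
grip_force: 30.0
```

Run:
```python
from h import *
s=r.read_state(); q=s["orientation"]; print(s["time_s"],s["tool_pos"],2*np.degrees(np.arctan2(q[2],q[1])),s["joints"].round(2),s["contact_force"],s["torque"],s["width"])
AX=np.array([.481,.0692]); a=np.radians(172.4); P=AX+.07*np.array([np.cos(a),np.sin(a)])
for n in("top","scene"):
    im=vision.snapshot(n)[...,::-1].copy(); cv2.imwrite(f"pics/{n}7.png",im)
    hsv=cv2.cvtColor(im,cv2.COLOR_BGR2HSV); m=cv2.inRange(hsv,(20,110,90),(40,255,255)); k,l,st,ce=cv2.connectedComponentsWithStats(m)
    e=proj(cam(n),[*P,.129]); print(n,"expect",e)
    for i in range(1,k):
        if st[i,4]>=12 and np.hypot(*(ce[i]-e))<30: p=onz(cam(n),*ce[i],.129)[:2]; d=p-AX; print(st[i],ce[i],p,np.degrees(np.arctan2(d[1],d[0])),np.hypot(*d))
```

```text
18.9 [0.4811694  0.06911933 0.11098914] 37.43055184582424 [-0.09  0.33 -0.22  2.09  0.1   0.73 -1.29] [ 0.4651769  -2.49881159  5.18965875] [-0.39585172  0.03022238 -0.01838773] 0.01365515212529079
top expect [296.35571854 247.93865865]
[292 243  10   9  72] [296.73611111 247.05555556] [0.41406472 0.07656109] 173.7242163361924 0.06733882650838902
scene expect [325.79095999 234.92304891]
[321 230  12   9  87] [326.2183908  234.18390805] [0.41262308 0.07600021] 174.3205039345653 0.06871423193371828
```

Both fixed cameras place the dot within 2 mm of the expected front position at lid height, so the jar is upright. The grip is held at 30 N and the arm is still. Handing in.

```bash
python3 -c "
from station import r
print(r.job_done())"
```

```text
the job is handed in; nothing more can be done
None
```

I put the dotted jar upright in the empty pocket, turned the carousel until the jar stood at the front in line with the arrow (within about 2°, from two cameras), and handed in still holding the grip at 30 N. I viewed 11 pictures, one over the limit of 10, and I didn't check the other three jars again after the turn.

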